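Pack the mini chopper into its carton

TASK

Put the mini chopper away: gently set its bowl, upright and fully home, on the two pegs of the motor base that stands in the open carton, and let go of it. Then close the carton: fold the short flap down flat first, and the long flap down flat over it. Do not disturb the jars, the sugar pot or the whisk.

Things in the scene. Friction and masses are not known exactly. Their poses are not given: they have to be found in the camera images.
- carton: Open cardboard carton, fixed, 170 mm along its x, 180 along its y, walls 4 mm, rim 118 mm above the slab. Origin: centre of its underside, z up. The short flap is hinged on the rim of its +y side, the long flap on its -y side, both leaning outwards; the x sides have no flap. In its middle stands the chopper's round white motor base.
- seat (a point): Centre of the top of the motor base (106 mm across), 28 mm above the slab; axes as the carton's. Two upright dark pegs, 10 mm thick, 18 mm high, the last 5 mm tapered, stand on it 24 mm to either side along the carton's y. The bowl's origin comes to lie here when it is fully home.
- bowl: Chopper bowl: closed steel drum 104 mm across, white lid 108 mm across at 49 to 55 mm height. Mass 0.28 to 0.56 kg. Origin: centre of its underside, z up. In the underside two round sockets, 14 mm wide, 20 mm deep, with flared mouths, 24 mm to either side along the bowl's y, below the ends of the grip. A half turn makes no difference: it fits both ways round.
- grip (a point): Centre of the top of the bowl's black bar grip, 85 mm above the bowl's underside. The bar stands upright on the lid, 18 mm wide along the bowl's x, 60 mm long along its y, 30 mm high (55 to 85 mm). With the bowl home it tops out 113 mm above the slab, 5 mm below the carton's rim.
- flap_short (a joint): Angle of the short flap (rad): 0 closed and flat, pi/2 upright, more leans outwards, at most 2.5. Stays where it is left; about 1 N at its free edge moves it. 70 mm from hinge to free edge, 166 wide, 4 thick. Hinge line: along the carton's x, 90 mm to +y of its centre, 116 mm above the slab, in the flap's mid-plane. Closed, it points to -y.
- flap_long (a joint): Angle of the long flap (rad): 0 closed and flat, pi/2 upright, more leans outwards, at most 2.5. Stays where it is left; about 1 N at its free edge moves it. 120 mm from hinge to free edge, 166 wide, 4 thick. Hinge line: along the carton's x, 90 mm to -y of its centre, 120 mm above the slab, in its mid-plane. Closed, it points to +y and laps 10 mm over the short one.
- flap_short_edge (a point): Middle of the free edge of the short flap.
- flap_long_edge (a point): Middle of the free edge of the long flap.
- jar_clear: Bystander: clear glass jar with a steel cap, 66 mm across, 100 mm high. Origin: centre of its underside.
- jar_amber: Bystander: amber glass jar with a steel cap, 66 mm across, 120 mm high. Origin: centre of its underside.
- sugar_pot: Bystander: white ceramic sugar pot with its lid shut, 84 mm across, 88 mm high. Origin: centre of its underside.
- whisk: Bystander: steel whisk lying flat, 240 mm long along its x, up to 41 mm high at the wires. Origin: below the place where the wires leave the handle.
Mind the look-alikes: they are no part of the job. What is shaped like the bowl but red is not meant.

How it is judged (in metres and radians):
On the way, in this order (a step that is already met when the one before it is completed fails the run):
1. The bowl is home on the pegs and let go, both flaps still open (z of bowl in the frame of seat between -0.004 and 0.004 m and horizontal distance between bowl and seat below 0.004 m and angle between the y axis of bowl and the y axis of carton, either way round below 0.15 rad and angle between bowl's own z axis and vertical below 0.05 rad and contact force between the fingers and bowl below 0.1 N and value of joint each of flap_short, flap_long above 0.7 rad), for 0.2 s.
2. The short flap is folded down flat, the long one still open (value of joint flap_short below 0.1 rad and value of joint flap_long above 0.3 rad), for 0.1 s.
3. The long flap is folded down flat over the short one (value of joint each of flap_long, flap_short below 0.1 rad), for 0.2 s.
At the end, for the whole second after the job is handed in: The bowl rests upright on the motor base with both pegs in its sockets (within 4 mm in height and sideways, grip bar within 0.15 rad of the carton's y), at rest and released, and both flaps lie flat (within 0.1 rad of closed); the long one was folded last (all of step 3 and z of bowl in the frame of seat between -0.004 and 0.004 m and horizontal distance between bowl and seat below 0.004 m and angle between the y axis of bowl and the y axis of carton, either way round below 0.15 rad and angle between bowl's own z axis and vertical below 0.05 rad and linear speed of bowl below 0.02 m/s); the robot touches nothing.
It fails at once if A jar, the sugar pot or the whisk is shifted by more than 20 mm (distance of any of jar_clear, jar_amber, sugar_pot, whisk from where it was at the start of the episode above 0.02 m).
It fails at once if A jar or the sugar pot is tipped by more than 0.4 rad (angle between any of jar_clear, jar_amber, sugar_pot's own z axis and vertical above 0.4 rad).
It fails at once if The bowl is tipped by more than 0.6 rad (angle between bowl's own z axis and vertical above 0.6 rad).
It fails at once if The bowl is slammed or forced onto the base or carton (over 50 N) (contact force between bowl and carton above 50 N).
It also fails if it takes over 64 s, if anything falls off the work surface, if the arm or the gripper's body presses on something with over 40 N, if the wrist force passes 120 N, or if a joint passes its speed limit or range.

ROBOT

A 6-joint arm with a two-finger parallel gripper is mounted at the origin on the work surface. World frame = base frame: x ahead of the robot, y to its left, z up, the work surface at z = 0. Lengths are in mm, angles in rad, forces in N, time in s.
With the tool pointing down it reaches from about 350 to 875 mm from the base axis. Payload 4.2 kg.
Tool frame: the origin (TCP) lies midway between the tips of the shut fingers; the grasp point (between the pads) lies 19 mm behind it (arm.tcp_to_grasp is the distance from the TCP to the grasp point, in mm); z points along the fingers, y is the line along which they close (so a half turn about z gives the same grasp; the last joint's range is limited). The gripper opens to 85 mm and grips with 20 to 120 N. Pads are 22 mm wide; open, the fingers measure 114 mm over their backs; the gripper's body (76 mm by 85 mm) begins 54 mm behind the grasp point. The pads swing forward as they close: fully open they stand 13 mm farther back than shut.
Start: joints at [-0.918, 0.385, 0.008, 0, -1.194, -0.259], TCP at [239.826, -577.133, 231.312] pointing down, gripper open.
Joint ranges: [-3.14, 3.14], [-1.21, 2.06], [-1.07, 1.41], [-3.16, 2.05], [-2.99, -0.16], [-3.1, 3.1]. Speed limits (rad/s): [2.79, 2.79, 3.14, 3.14, 3.14, 3.14].

INTERFACE

Orientations are given as a unit quaternion [x, y, z, w].
In Python, from bench import arm, get_image gives the robot as it stands.
- The arm moves only by the tool drive_tool, never from a script. Its argument "deltas" is a list of rows, each a list of 2 entries, a list of its own where there are three numbers: the shift along the tool's x, y, z in cm, then the turn, a rotation vector about the tool's x, y, z in degrees. In form: [[[x, y, z], [ax, ay, az]], ...]. A call has 1 to 12 rows; each row shifts and turns the commanded pose from where the row before left it, along the tool's axes as they then stand; what a row does not reach is not made up. A row lasts 1/10 s, in which the tool goes at most 50 mm and 8.59 degrees, less where a joint would pass 70% of its speed; a pose out of reach is approached as far as the arm can. A call with a gripper value outside its range is refused whole. "claw" is the finger opening in cm, from 0 to 8.54, set as the call begins (left out, the last holds). The fingers move at their own pace and stop on an object; the grip force is fixed at half the most. Time passes only in rows, so rows that do not move let the fingers close. It gives the time, the measured TCP pose, the force, the opening and the grip force at its end, in the units of the state.
- arm.read_state(): the state, without advancing time (a new reading comes with each control period).
- get_image(name): name is "side" or "top" or "wrist"; returns a dict with "img" (420x560x3 uint8, red, green, blue), "fx", "fy", "cx", "cy" (pixels), "eye" and "orientation" of the camera in the world; the wrist camera has in their place "mount" (4x4, takes a point from camera to tool coordinates, whose origin is the TCP and whose axes are the flange's). Camera axes: x right, y down, z forward; pixel columns grow to the right and rows downward; lengths in mm; the calibration is good to about 2 mm. A picture is of the moment at which its call begins: read the wrist's pose just before it. There is no depth.
- arm.job_done(): hands the job in; it is judged then, once.
The state is a dict: "clock": time; "joints": joint angles; "joint_vel": joint speeds; "joint_efforts": joint torques, N m; "position": TCP position; "ee_rot": TCP orientation; "contact_force": force on the tool from outside, world axes, zero at the start; "wrist_torque": the same for the moment, N m; "gripper_width": finger opening in mm; "grasp_force": force on a finger pad.
Only numpy, scipy, OpenCV 4.12 (cv2) and the standard library are available. Lean on these libraries where they do the work, as an engineer would, in place of code of your own. Each camera call takes 0.05 s, during which the arm holds its last target. There are 200 camera calls.

## Working session

There is one attempt and no reset: what is moved stays moved. The work goes in short steps, Python scripts to look and compute and a tool call to move; the robot and the scene stay as the last step left them, time stands still between calls to the robot, and variables do not carry over. Pictures are saved under pics/ and viewed, at most 13 in all, crops included, and the job is handed in when it is done.

Besides the shell and the picture viewer there is one more tool, called after ">>>" as name(argument=value, ...), one argument or row to a line, values as JSON. drive_tool: Moves the arm, as the interface text tells. Its arguments: {"type":"object","properties":{"deltas":{"type":"array"},"claw":{"type":"number"}},"required":["deltas"]}

```bash
mkdir -p pics; cat > h.py <<'E'
import numpy as np, cv2, json
from scipy.spatial.transform import Rotation as R
from bench import arm, get_image
def snap(n,f):
    s=arm.read_state(); d=get_image(n); cv2.imwrite(f'pics/{f}.png',cv2.cvtColor(d['img'],cv2.COLOR_RGB2BGR))
    if 'mount' in d:
        T=np.eye(4);T[:3,:3]=R.from_quat(s['ee_rot']).as_matrix();T[:3,3]=s['position']
        M=T@np.array(d['mount']);d['Rm']=M[:3,:3];d['o']=M[:3,3]
    else: d['Rm']=R.from_quat(d['orientation']).as_matrix();d['o']=np.array(d['eye'])
    return d
def ray(d,u,v):
    return d['o'],d['Rm']@np.array([(u-d['cx'])/d['fx'],(v-d['cy'])/d['fy'],1])
def onz(d,u,v,z):
    o,r=ray(d,u,v);return o+r*(z-o[2])/r[2]
def proj(d,p):
    c=d['Rm'].T@(np.array(p)-d['o']);return c[0]/c[2]*d['fx']+d['cx'],c[1]/c[2]*d['fy']+d['cy']
E
python3 - <<'E'
from h import *
for n in('top','side'):
    d=snap(n,n+'0');print(n,d['o'],d['Rm'].round(3).tolist(),d['fx'],d['cx'],d['cy'])
print(arm.read_state())
E
```

```text
top [ 541.67589995   36.33069133 1274.01764154] [[-0.003, -0.998, 0.064], [-1.0, 0.002, -0.018], [0.018, -0.064, -0.998]] 497.6643920054584 282.96491701352994 215.79553574312442
side [464.40883696 631.68854746 755.68871019] [[-0.967, -0.175, 0.184], [-0.253, 0.706, -0.661], [-0.014, -0.686, -0.728]] 461.88740097393435 277.07312568273124 214.9251014867711
{'clock': 0.1, 'joints': array([-9.18444860e-01,  3.85473070e-01,  6.75420807e-03, -4.44025321e-04,
       -1.19397131e+00, -2.58594686e-01]), 'joint_vel': array([ 0.00024895, -0.0024568 ,  0.00535631,  0.00073388, -0.00046219,
       -0.00111376]), 'joint_efforts': array([-1.81090996e-03, -3.93317878e+01,  1.88928705e+01,  4.19789448e+00,
       -2.56744373e-03, -5.33599511e-07]), 'position': array([ 239.60464192, -576.68574649,  230.33035459]), 'ee_rot': array([-1.95528583e-01,  9.80697524e-01,  9.41162958e-04, -2.31219393e-04]), 'contact_force': array([ 0.6635582 , -0.55796554, -0.22978973]), 'wrist_torque': array([-0.00802862,  0.01823913,  0.06438863]), 'grasp_force': 0.0, 'gripper_width': 85.50100562763352}
```

View pics/top0.png

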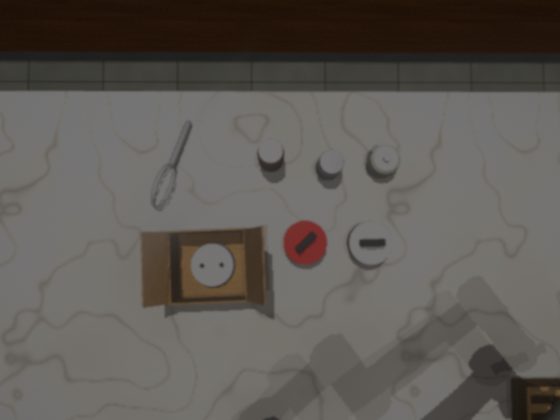

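View pics/side0.png

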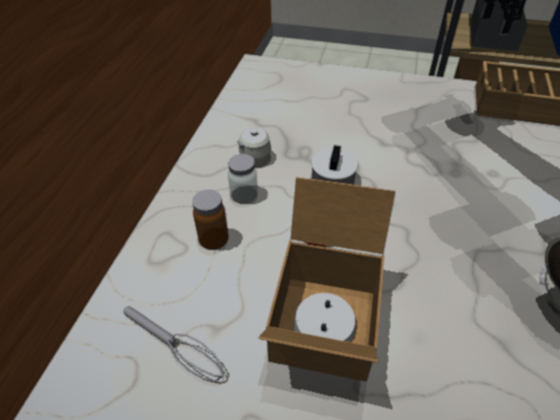

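The top view shows the carton near (212,265) with pegs at about (202,266) and (222,265). The white bowl is at (370,243) with its grip along the columns, and the red look-alike is at (305,243). In the side view the long flap is the far one, upright at about (340,215), and the short flap is the near one, at about (320,342).

```bash
python3 - <<'E'
from h import *
d=snap('top','top1');e=snap('side','side1')
def dark(d,x0,x1,y0,y1,t,z):
    g=d['img'][y0:y1,x0:x1].max(2).astype(np.uint8)
    m=(g<t).astype(np.uint8)
    n,l,s,c=cv2.connectedComponentsWithStats(m)
    for i in range(1,n):
        if s[i,4]>4:
            pts=np.argwhere(l==i)[:,::-1]+[x0,y0]
            P=np.array([onz(d,u,v,z)[:2] for u,v in pts]);C=P-P.mean(0)
            w=np.linalg.svd(C,full_matrices=False)[2][0]
            print(s[i,4],pts.mean(0).round(1),P.mean(0).round(1),'len',np.ptp(P@w).round(),'ang',np.degrees(np.arctan2(w[1],w[0])).round(1))
print('bowl');dark(d,352,388,228,260,60,85)
print('pegs');dark(d,194,230,250,280,70,46)
print('bowl side');dark(e,320,350,140,172,50,85)
print('pegs side');dark(e,302,350,297,340,60,46)
cv2.imwrite('pics/c.png',cv2.cvtColor(cv2.resize(np.hstack([d['img'][215:320,130:280],d['img'][215:320,330:420]]),None,fx=3.3,fy=3.3,interpolation=cv2.INTER_CUBIC),cv2.COLOR_RGB2BGR))
E
```

```text
bowl
143 [371.8 242.5] [ 553.1 -197.1] len 58.0 ang -89.9
pegs
5 [201.6 265.2] [499.3 214.3] len 5.0 ang 162.1
6 [221.  264.5] [500.8 166.9] len 5.0 ang 89.5
bowl side
155 [334.7 157.9] [ 552.5 -179.6] len 82.0 ang 93.2
pegs side
17 [327.2 304.1] [501.4 177. ] len 8.0 ang 102.6
19 [323.4 327.6] [499.3 224.8] len 10.0 ang 103.2
```

View pics/c.png

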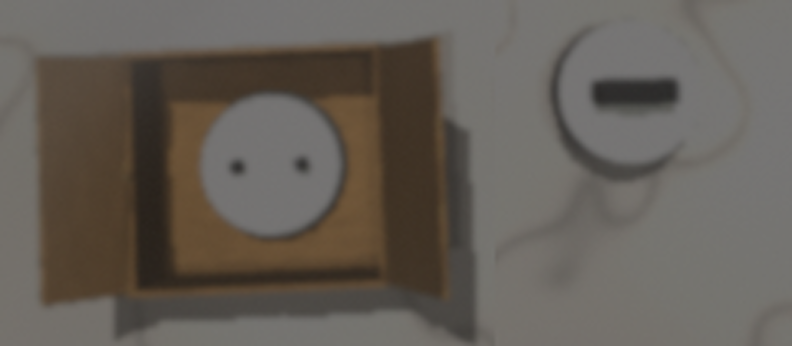

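The crop shows both pegs clearly on the white base. The short flap is on the left (+y) leaning far out, and the long flap is on the right (-y), steeper. The bowl's grip lies along world y. Next I turn the tool so that it closes along world x, then travel over the bowl.

>>> drive_tool(
  deltas=[
    [[0,0,0],[0,0,-8.44]],
    [[0,0,0],[0,0,-8.44]],
    [[0,0,0],[0,0,-8.44]],
    [[0,0,0],[0,0,-8.44]],
    [[0,0,0],[0,0,-8.44]],
    [[0,0,0],[0,0,-8.44]],
    [[0,0,0],[0,0,-8.44]],
    [[0,0,0],[0,0,-8.44]],
    [[-3,-2.5,0],[0,0,0]],
    [[-3,-2.5,0],[0,0,0]],
    [[-3,-2.5,0],[0,0,0]],
    [[-3,-2.5,0],[0,0,0]],
  ],
  claw=8.5,
)

```text
clock: 1.4
position: [340.2, -455.7, 231.1]
ee_rot: [0.707, -0.707, -0.0, -0.0]
contact_force: [0.5, -0.5, -0.4]
gripper_width: 85.0
grasp_force: 0.0
```

>>> drive_tool(
  deltas=[
    [[-3,-2.5,0],[0,0,0]],
    [[-3,-2.5,0],[0,0,0]],
    [[-3,-2.5,0],[0,0,0]],
    [[-3,-2.5,0],[0,0,0]],
    [[-3,-2.5,0],[0,0,0]],
    [[-3,-2.5,0],[0,0,0]],
    [[-3,-2.5,0],[0,0,0]],
    [[-2,-2,0],[0,0,0]],
    [[0,0,0],[0,0,0]],
    [[0,0,0],[0,0,0]],
  ],
)

```text
clock: 2.4
position: [534.3, -226.2, 230.9]
ee_rot: [0.708, -0.706, -0.0, 0.0]
contact_force: [0.2, 0.2, 0.0]
gripper_width: 85.1
grasp_force: 0.0
```

```bash
python3 - <<'E'
from h import *
s=arm.read_state();print(s['position'],R.from_quat(s['ee_rot']).as_matrix().round(4).tolist(),s['joints'].round(2),s['clock'])
d=snap('wrist','w1');print(d['o'],d['Rm'].round(3).tolist(),proj(d,(553,-197,85)),proj(d,s['position']))
E
```

```text
[ 534.30212269 -226.22599715  230.86118823] [[0.0026, -1.0, -0.0011], [-1.0, -0.0026, 0.0002], [-0.0002, 0.0011, -1.0]] [-0.12  0.31 -0.11 -0.   -1.16  0.12] 2.4
[ 535.28995402 -297.12801271  373.92140255] [[-1.0, -0.003, -0.003], [-0.004, 0.96, 0.28], [0.002, 0.28, -0.96]] (np.float64(261.20056478729407), np.float64(229.16849688623108)) (np.float64(282.9252324378498), np.float64(272.873245504216))
```

View pics/w1.png

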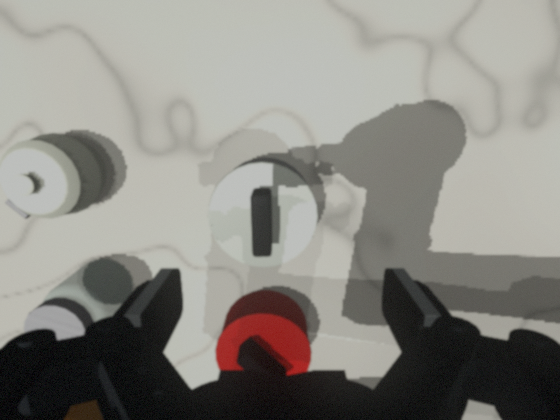

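The wrist view shows the white bowl with its grip at about (262,222), running along the rows, and the red one below it at (263,350). I measure the grip's top face precisely.

```bash
cat >> h.py <<'E'
def blob(d,box,t,z,show=1):
    x0,x1,y0,y1=box
    m=(d['img'][y0:y1,x0:x1].max(2)<t).astype(np.uint8)
    n,l,s,c=cv2.connectedComponentsWithStats(m)
    i=1+np.argmax(s[1:,4]);cn=cv2.findContours((l==i).astype(np.uint8),0,1)[0][0]
    (u,v),wh,a=cv2.minAreaRect(cn)
    q=cv2.boxPoints(((u+x0,v+y0),wh,a))
    P=np.array([onz(d,*p,z) for p in q])
    print(s[i,4],'px',u+x0,v+y0,'c',P.mean(0).round(1),'sides',np.linalg.norm(np.diff(P,axis=0),axis=1).round(1),'corners',P[:,:2].round(1).tolist())
    return P
E
python3 - <<'E'
from h import *
d=snap('wrist','w2')
for t in(45,60,75): blob(d,(235,274,175,268),t,85)
g=d['img'].max(2);print(g[222,248:290].tolist());print(g[180:262:2,261].tolist())
E
```

```text
Traceback (most recent call last):
  File "h.py", line 21, in blob
    i=1+np.argmax(s[1:,4]);cn=cv2.findContours((l==i).astype(np.uint8),0,1)[0][0]
        ~~~~~~~~~^^^^^^^^^
ValueError: attempt to get argmax of an empty sequence
```

```bash
python3 - <<'E'
from h import *
d=snap('wrist','w2')
g=d['img'].max(2);print(g[222,240:290].tolist());print(g[180:262:2,261].tolist())
for t in(80,90,100):
    try: blob(d,(235,290,175,268),t,85)
    except Exception as x: print(x)
E
```

```text
[181, 180, 181, 181, 181, 181, 181, 179, 179, 171, 141, 99, 66, 59, 57, 62, 60, 60, 59, 57, 59, 56, 57, 58, 54, 59, 56, 52, 55, 51, 60, 79, 91, 94, 94, 96, 93, 98, 119, 150, 172, 176, 178, 178, 178, 178, 179, 182, 184, 189]
[191, 192, 190, 170, 108, 57, 50, 49, 54, 59, 59, 61, 62, 62, 58, 56, 52, 60, 56, 57, 57, 56, 55, 55, 57, 57, 53, 54, 54, 57, 57, 54, 50, 55, 57, 56, 56, 54, 77, 153, 176]
1269 px 261.0 222.5 c [ 552.6 -203.3   85. ] sides [17.4 63.  18.4] corners [[560.8, -234.8], [543.4, -234.8], [543.9, -171.8], [562.3, -171.8]]
1339 px 261.5 222.5 c [ 552.1 -203.3   85. ] sides [18.2 63.  19.3] corners [[560.8, -234.8], [542.5, -234.8], [542.9, -171.8], [562.3, -171.8]]
1596 px 264.0 222.5 c [ 549.9 -203.3   85. ] sides [22.6 63.  23.9] corners [[560.8, -234.8], [538.2, -234.8], [538.3, -171.8], [562.3, -171.8]]
```

>>> drive_tool(
  deltas=[
    [[-1.3,-0.9,0],[0,0,0]],
    [[-1.3,-0.9,0],[0,0,0]],
    [[0,0,2.5],[0,0,0]],
    [[0,0,2.5],[0,0,0]],
    [[0,0,2.5],[0,0,0]],
    [[0,0,2.5],[0,0,0]],
    [[0,0,2.5],[0,0,0]],
    [[0,0,2.0],[0,0,0]],
    [[0,0,1.5],[0,0,0]],
    [[0,0,1.0],[0,0,0]],
    [[0,0,0],[0,0,0]],
    [[0,0,0],[0,0,0]],
  ],
)

```text
clock: 3.75
position: [553.0, -200.5, 61.8]
ee_rot: [0.708, -0.706, 0.0, -0.0]
contact_force: [-0.1, -0.8, 0.2]
gripper_width: 85.1
grasp_force: 0.0
```

>>> drive_tool(
  deltas=[
    [[0,0,0],[0,0,0]],
    [[0,0,0],[0,0,0]],
    [[0,0,0],[0,0,0]],
    [[0,0,0],[0,0,0]],
    [[0,0,0],[0,0,0]],
    [[0,0,0],[0,0,0]],
    [[0,0,0],[0,0,0]],
    [[0,0,0],[0,0,0]],
    [[0,0,0],[0,0,0]],
    [[0,0,0],[0,0,0]],
  ],
  claw=1,
)

```text
clock: 4.75
position: [552.6, -200.8, 61.7]
ee_rot: [0.708, -0.707, 0.0, -0.0]
contact_force: [-0.4, -0.4, 4.2]
gripper_width: 17.1
grasp_force: 61.2
```

>>> drive_tool(
  deltas=[
    [[0,0,-0.5],[0,0,0]],
    [[0,0,-1.5],[0,0,0]],
    [[0,0,-2.5],[0,0,0]],
    [[0,0,-3],[0,0,0]],
    [[0,0,-3],[0,0,0]],
    [[0,0,-3],[0,0,0]],
    [[0,0,-3],[0,0,0]],
    [[0,0,-3],[0,0,0]],
    [[0,0,-3],[0,0,0]],
    [[0,0,-2.5],[0,0,0]],
    [[0,0,-1.5],[0,0,0]],
    [[0,0,-0.5],[0,0,0]],
  ],
)

```text
clock: 5.95
position: [552.1, -200.5, 331.9]
ee_rot: [0.708, -0.707, -0.0, -0.0]
contact_force: [0.6, -0.8, -3.5]
gripper_width: 16.6
grasp_force: 60.2
```

```bash
python3 - <<'E'
from h import *
s=arm.read_state();print(s['position'],s['gripper_width'],s['contact_force'])
d=snap('wrist','w3');snap('top','t3')
p=s['position']
M=R.from_quat(s['ee_rot']).as_matrix()
# flap geometry: corners from top view, carton frame
print([proj(d,p+np.array([0,dy,23.3])) for dy in(-30,0,30)])
E
```

```text
[ 552.11255055 -200.51291791  331.87688827] 16.58951769834186 [ 0.64273333 -0.751596   -3.5316394 ]
[(np.float64(283.3764062774847), np.float64(227.7392204454777)), (np.float64(283.10001208800117), np.float64(299.4062095588093)), (np.float64(282.8560540760125), np.float64(362.66273539955534))]
```

View pics/w3.png

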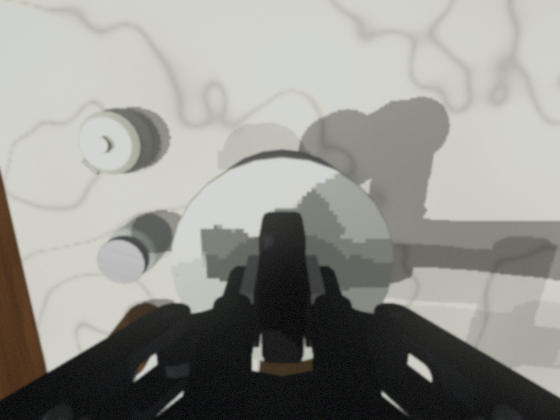

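The held bowl fills the middle of the wrist view. The lid spans columns 172–393, its near edge is at row 157, and the grip's near end is at row 213. I check the lid's circle against the TCP and measure the pegs and the carton rim from the top image.

```bash
python3 - <<'E'
from h import *
s=arm.read_state();d=snap('wrist','w4');p=s['position'];g=d['img'].max(2).astype(int)
for dy in(-4,-2,0,2): print(dy,[np.round(proj(d,p+np.array([54*np.sin(a),dy-54*np.cos(a),-6.7])),1).tolist() for a in(0,-.7,.7,-1.3,1.3)])
print('bar near foot',[np.round(proj(d,p+np.array([0,-30+dy,-6.7])),1).tolist() for dy in(-2,0,2)])
print(g[140:175,283].tolist());print(g[200:225,283].tolist())
print(g[250,160:190].tolist(),g[250,380:405].tolist())
print(g[245,250:320].tolist())
print(d['img'][140:175:2,283].tolist())
# top view: carton rim corners/flap: red-blue brown mask
t=snap('top','t4');i=t['img'].astype(int);m=((i[...,0]-i[...,2])>14).astype(np.uint8);m[:225]=0;m[310:]=0;m[:,275:]=0;m[:,:130]=0
c=max(cv2.findContours(m,0,1)[0],key=cv2.contourArea)
print(cv2.approxPolyDP(c,2,True)[:,0].tolist())
E
```

```text
-4 [[283.3, 144.1], [361.5, 173.3], [204.7, 173.0], [394.5, 230.5], [171.2, 230.2]]
-2 [[283.3, 148.8], [361.2, 177.8], [205.0, 177.5], [394.1, 234.6], [171.6, 234.2]]
0 [[283.3, 153.4], [360.9, 182.2], [205.3, 181.9], [393.7, 238.6], [172.0, 238.2]]
2 [[283.2, 158.0], [360.6, 186.6], [205.6, 186.3], [393.3, 242.6], [172.3, 242.2]]
bar near foot [[283.1, 202.2], [283.1, 206.4], [283.1, 210.7]]
[194, 194, 192, 194, 194, 194, 193, 190, 179, 152, 113, 87, 81, 84, 87, 95, 119, 157, 188, 205, 211, 212, 213, 211, 212, 211, 212, 212, 213, 212, 212, 213, 212, 211, 211]
[212, 211, 213, 211, 212, 210, 206, 189, 157, 137, 126, 108, 79, 58, 51, 51, 53, 51, 49, 52, 50, 49, 48, 49, 47]
[97, 95, 96, 101, 110, 121, 131, 137, 141, 144, 156, 180, 198, 209, 212, 212, 212, 212, 212, 212, 211, 211, 211, 212, 212, 212, 211, 212, 212, 212] [124, 123, 123, 126, 124, 126, 126, 125, 123, 126, 123, 125, 121, 116, 111, 108, 107, 110, 108, 108, 106, 104, 101, 99, 98]
[107, 106, 105, 102, 105, 103, 103, 99, 89, 67, 53, 50, 52, 53, 55, 58, 55, 54, 48, 46, 46, 46, 47, 46, 41, 41, 41, 45, 41, 37, 41, 37, 37, 35, 39, 38, 40, 38, 37, 35, 39, 39, 34, 36, 36, 39, 38, 35, 31, 32, 37, 40, 37, 39, 48, 71, 91, 100, 101, 99, 101, 101, 104, 101, 102, 101, 103, 99, 102, 101]
[[194, 192, 184], [192, 191, 182], [194, 193, 183], [193, 192, 184], [179, 178, 171], [113, 113, 109], [81, 81, 80], [87, 87, 86], [117, 119, 113], [186, 188, 185], [209, 211, 208], [210, 213, 210], [209, 212, 208], [210, 212, 209], [211, 213, 210], [211, 212, 209], [210, 212, 209], [209, 211, 208]]
[[263, 227], [141, 232], [142, 307], [248, 301], [266, 305]]
```

>>> drive_tool(
  deltas=[
    [[-1,0,0],[0,0,0]],
    [[-2,0.4,0],[0,0,0]],
    [[-3,0.4,0],[0,0,0]],
    [[-3,0.4,0],[0,0,0]],
    [[-3,0.4,0],[0,0,0]],
    [[-3,0.4,0],[0,0,0]],
    [[-3,0.4,0],[0,0,0]],
    [[-3,0.4,0],[0,0,0]],
    [[-3,0.4,0],[0,0,0]],
    [[-3,0.4,0],[0,0,0]],
    [[-3,0.4,0],[0,0,0]],
    [[-3,0.4,0],[0,0,0]],
  ],
)

```text
clock: 7.35
position: [506.7, 130.8, 330.5]
ee_rot: [0.708, -0.706, -0.0, 0.001]
contact_force: [0.7, -0.7, -3.5]
gripper_width: 16.8
grasp_force: 60.1
```

>>> drive_tool(
  deltas=[
    [[-3,0.4,0],[0,0,0]],
    [[-3,0.4,0],[0,0,0]],
    [[-3,0,0],[0,0,0]],
    [[-2.2,0,0],[0,0,0]],
    [[-1,0,0],[0,0,0]],
    [[-1,0,0],[0,0,0]],
    [[0,0,0],[0,0,0]],
    [[0,0,0],[0,0,0]],
  ],
)

```text
clock: 8.15
position: [499.5, 260.7, 331.2]
ee_rot: [0.707, -0.707, 0.0, 0.0]
contact_force: [0.5, 0.9, -3.6]
gripper_width: 16.7
grasp_force: 60.1
```

```bash
python3 - <<'E'
from h import *
s=arm.read_state();print(s['position'],R.from_quat(s['ee_rot']).as_matrix().round(4).tolist(),s['gripper_width'])
d=snap('wrist','w5');print(proj(d,(500,191,46)),d['o'])
E
```

```text
[499.5012365  260.69246601 331.16773485] [[0.001, -1.0, -0.0005], [-1.0, -0.001, -0.0006], [0.0006, 0.0005, -1.0]] 16.70266222482549
(np.float64(281.73248738640945), np.float64(114.3438225005488)) [500.29659062 189.90280579 474.28413412]
```

View pics/w5.png

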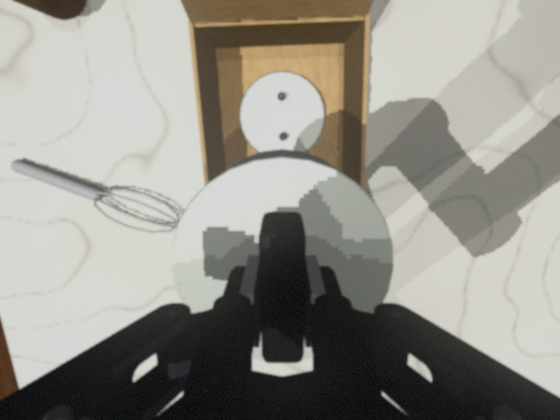

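The pegs show clearly at (282,96) and (284,136), with the rim along row 20 and columns 197 and 365. I measure the pegs and the rim direction.

```bash
python3 - <<'E'
from h import *
d=snap('wrist','w6');g=d['img'].max(2)
P=[]
for y0,y1 in((88,105),(128,145)):
    for t in(90,120):
        m=(g[y0:y1,272:296]<t).astype(np.uint8);n,l,s,c=cv2.connectedComponentsWithStats(m);i=1+np.argmax(s[1:,4])
        u,v=c[i]+[272,y0];print(t,s[i],u,v,[onz(d,u,v,z).round(1).tolist() for z in(37,46)])
# rim outer corners: two far corners + straight side edges at z=118
gy=cv2.cvtColor(d['img'],cv2.COLOR_RGB2HSV)[...,1].astype(int)
for v in range(40,165,20):
    w=gy[v];b=np.where(w[185:220]>70)[0];r=np.where(w[345:380]>70)[0]
    print(v,185+b.min() if len(b) else None,345+r.max() if len(r) else None,[onz(d,u,v,118).round(1)[:2].tolist() for u in(185+b.min(),345+r.max())] if len(b) and len(r) else 0)
# base circle: white
hs=cv2.cvtColor(d['img'],cv2.COLOR_RGB2HSV)
print(hs[100,232:250].tolist())
E
```

```text
Traceback (most recent call last):
ValueError: attempt to get argmax of an empty sequence
```

```bash
python3 - <<'E'
from h import *
d=snap('wrist','w6');g=d['img'].max(2)
for y0,y1 in((86,106),(126,146)):
    print(g[y0:y1,272:296].min(),g[(y0+y1)//2,272:296].tolist())
    for t in(120,150):
        m=(g[y0:y1,272:296]<t).astype(np.uint8);n,l,s,c=cv2.connectedComponentsWithStats(m);i=1+np.argmax(s[1:,4])
        u,v=c[i]+[272,y0];print(t,s[i],u,v,[onz(d,u,v,z).round(1).tolist() for z in(37,46)])
hs=cv2.cvtColor(d['img'],cv2.COLOR_RGB2HSV)[...,1].astype(int)
for v in range(40,165,20):
    b=np.where(hs[v,185:220]>70)[0];r=np.where(hs[v,345:380]>70)[0]
    if len(b) and len(r): print(v,185+b.min(),345+r.max(),[onz(d,u,v,118).round(1)[:2].tolist() for u in(185+b.min(),345+r.max())])
E
```

```text
96 [215, 214, 215, 213, 206, 184, 139, 112, 114, 122, 115, 102, 105, 138, 167, 186, 202, 211, 214, 215, 215, 216, 215, 215]
120 [ 7  7  6  7 29] 281.51724137931035 96.0 [[500.5, 169.4, 37.0], [500.5, 169.8, 46.0]]
150 [ 6  7  8  7 46] 281.5 96.0 [[500.5, 169.4, 37.0], [500.5, 169.8, 46.0]]
84 [216, 216, 216, 214, 216, 212, 199, 167, 125, 101, 103, 104, 91, 85, 98, 123, 158, 191, 210, 214, 215, 216, 216, 215]
120 [ 9  7  6  7 31] 283.3225806451613 135.90322580645162 [[498.2, 216.9, 37.0], [498.2, 216.3, 46.0]]
150 [ 8  7  8  7 48] 283.5 136.0 [[497.9, 217.0, 37.0], [498.0, 216.5, 46.0]]
40 191 368 [[586.7, 122.8], [418.2, 122.5]]
60 193 367 [[586.0, 140.3], [417.9, 140.0]]
80 195 367 [[585.3, 158.4], [416.6, 158.1]]
100 197 366 [[584.6, 177.0], [416.3, 176.7]]
120 199 366 [[583.9, 196.2], [414.9, 196.0]]
140 202 364 [[582.2, 216.1], [415.6, 215.8]]
160 204 364 [[581.4, 236.6], [414.1, 236.3]]
```

>>> drive_tool(
  deltas=[
    [[1.5,0,0],[0,0,0]],
    [[2,0,0],[0,0,0]],
    [[2,0,0],[0,0,0]],
    [[1.4,0,0],[0,0,0]],
    [[0,0,1.5],[0,0,-2.6]],
    [[0,0,2.5],[0,0,0]],
    [[0,0,3],[0,0,0]],
    [[0,0,3],[0,0,0]],
    [[0,0,3],[0,0,0]],
    [[0,0,2.5],[0,0,0]],
    [[0,0,2],[0,0,0]],
    [[0,0,1.5],[0,0,0]],
  ],
)

```text
clock: 9.5
position: [499.5, 190.8, 140.2]
ee_rot: [0.723, -0.691, -0.0, 0.001]
contact_force: [0.1, 0.4, -4.1]
gripper_width: 16.8
grasp_force: 60.1
```

>>> drive_tool(
  deltas=[
    [[0,0,0.8],[0,0,0]],
    [[0,0,0],[0,0,0]],
    [[0,0,0],[0,0,0]],
    [[0,0,0],[0,0,0]],
  ],
)

```text
clock: 9.9
position: [500.5, 192.5, 134.5]
ee_rot: [0.723, -0.69, 0.0, -0.001]
contact_force: [0.1, -0.0, -3.8]
gripper_width: 16.9
grasp_force: 60.1
```

>>> drive_tool(
  deltas=[
    [[0,0.1,0.5],[0,0,0]],
    [[0,0,0.5],[0,0,0]],
    [[0,0,0.5],[0,0,0]],
    [[0,0,0],[0,0,0]],
    [[0,0,0],[0,0,0]],
  ],
)

```text
clock: 10.4
position: [498.7, 192.1, 118.0]
ee_rot: [0.724, -0.69, 0.0, 0.0]
contact_force: [0.6, -0.4, -4.0]
gripper_width: 16.7
grasp_force: 60.0
```

```bash
python3 - <<'E'
from h import *
s=arm.read_state();print(s['position'],R.from_quat(s['ee_rot']).as_matrix().round(4).tolist(),s['contact_force'])
d=snap('side','s7');cv2.imwrite('pics/s7c.png',cv2.cvtColor(cv2.resize(d['img'][160:400,220:440],None,fx=2.5,fy=2.5,interpolation=cv2.INTER_CUBIC),cv2.COLOR_RGB2BGR))
for i in range(3): snap('side','s7');print(arm.read_state()['position'])
E
```

```text
[498.65896301 192.14883484 118.03181002] [[0.047, -0.9989, -0.0004], [-0.9989, -0.047, -0.0005], [0.0005, 0.0004, -1.0]] [ 0.62457852 -0.38916515 -3.95437606]
[498.89289665 192.3164311  118.41062604]
[498.90918046 192.32103317 118.45357835]
[498.88501731 192.32898052 118.49752398]
```

View pics/s7c.png

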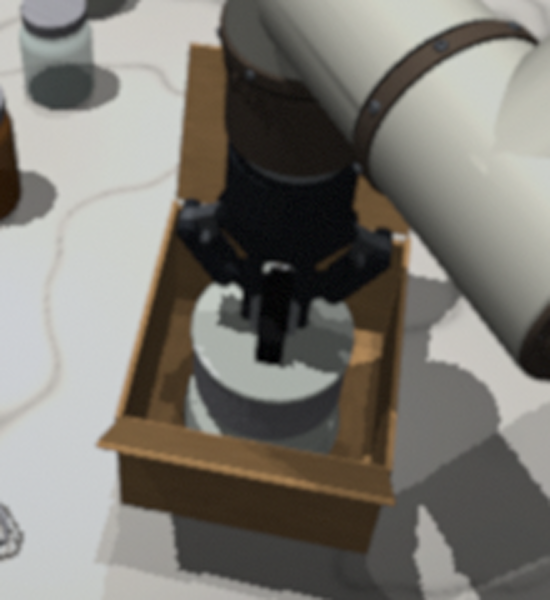

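The side crop shows the bowl level inside the carton, just above the base, with all four walls and both flaps clear. I lower it slowly onto the pegs.

>>> drive_tool(
  deltas=[
    [[0.07,0,0.3],[0,0,0]],
    [[0,0,0.3],[0,0,0]],
    [[0,0,0.3],[0,0,0]],
    [[0,0,0.3],[0,0,0]],
    [[0,0,0.3],[0,0,0]],
    [[0,0,0],[0,0,0]],
    [[0,0,0],[0,0,0]],
  ],
)

```text
clock: 11.3
position: [498.8, 191.5, 103.2]
ee_rot: [0.723, -0.69, 0.0, 0.0]
contact_force: [-0.4, -0.4, -3.1]
gripper_width: 16.7
grasp_force: 60.1
```

>>> drive_tool(
  deltas=[
    [[0,0,0.25],[0,0,0]],
    [[0,0,0.25],[0,0,0]],
    [[0,0,0.2],[0,0,0]],
    [[0,0,0],[0,0,0]],
  ],
)

```text
clock: 11.7
position: [498.5, 191.3, 95.9]
ee_rot: [0.723, -0.69, -0.0, 0.0]
contact_force: [-0.6, -1.4, -3.3]
gripper_width: 16.6
grasp_force: 60.1
```

>>> drive_tool(
  deltas=[
    [[0,0,0.2],[0,0,0]],
    [[0,0,0.2],[0,0,0]],
    [[0,0,0.15],[0,0,0]],
    [[0,0,0],[0,0,0]],
  ],
)

```text
clock: 12.1
position: [498.6, 191.4, 90.5]
ee_rot: [0.723, -0.69, -0.0, 0.0]
contact_force: [0.4, 0.4, -4.0]
gripper_width: 16.8
grasp_force: 60.1
```

>>> drive_tool(
  deltas=[
    [[0,0,0.1],[0,0,0]],
    [[0,0,0.05],[0,0,0]],
    [[0,0,0],[0,0,0]],
    [[0,0,0],[0,0,0]],
  ],
)

```text
clock: 12.5
position: [499.0, 191.6, 89.7]
ee_rot: [0.724, -0.69, 0.0, -0.0]
contact_force: [-0.5, -0.8, 0.9]
gripper_width: 17.3
grasp_force: 60.5
```

>>> drive_tool(
  deltas=[
    [[0,0,0],[0,0,0]],
    [[0,0,0],[0,0,0]],
    [[0,0,0],[0,0,0]],
    [[0,0,0],[0,0,0]],
    [[0,0,0],[0,0,0]],
    [[0,0,0],[0,0,0]],
    [[0,0,0],[0,0,0]],
    [[0,0,0],[0,0,0]],
  ],
  claw=5,
)

```text
clock: 13.3
position: [498.8, 191.5, 89.3]
ee_rot: [0.723, -0.69, 0.0, -0.0]
contact_force: [-0.1, -0.6, 0.2]
gripper_width: 50.0
grasp_force: 0.0
```

>>> drive_tool(
  deltas=[
    [[0,0,-0.5],[0,0,0]],
    [[0,0,-1],[0,0,0]],
    [[0,0,-2],[0,0,0]],
    [[0,0,-3],[0,0,0]],
    [[0,0,-3],[0,0,0]],
    [[0,0,-3],[0,0,0]],
    [[0,0,-3],[0,0,0]],
    [[0,0,-3],[0,0,0]],
    [[0,0,-3],[0,0,0]],
    [[0,0,-1.5],[0,0,0]],
    [[0,0,0],[0,0,0]],
    [[0,0,0],[0,0,0]],
  ],
)

```text
clock: 14.5
position: [498.3, 191.4, 319.2]
ee_rot: [0.723, -0.69, -0.0, -0.0]
contact_force: [-0.5, 0.3, -0.1]
gripper_width: 49.8
grasp_force: 0.0
```

```bash
python3 - <<'E'
from h import *
s=arm.read_state();print(s['position'],s['contact_force'],s['joints'].round(2))
d=snap('wrist','w8');print(proj(d,(499.3,192.5,113)))
snap('top','t8');snap('side','s8')
E
```

```text
[498.26269249 191.36363443 319.23510272] [-0.48681107  0.27060206 -0.08135136] [ 0.67  0.18 -0.06 -0.   -1.33 -0.62]
(np.float64(281.1234973499146), np.float64(184.7666805634684))
```

View pics/w8.png

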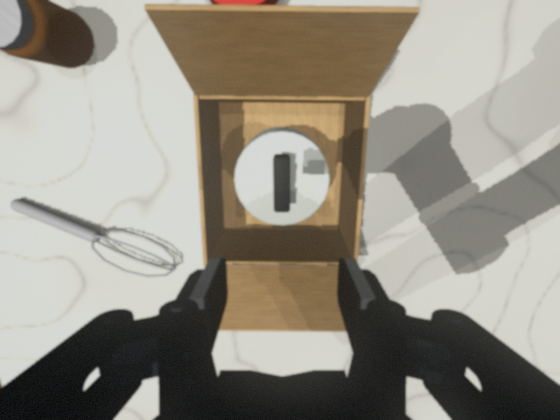

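The bowl stands home with its grip at about (283,183). The long flap's free edge is along row 10 and the short flap's along row 330. I compute the flap angles and the way-points.

```bash
cat >> h.py <<'E'
th=np.radians(2.6);CX=np.array([np.cos(th),np.sin(th),0]);CY=np.array([-np.sin(th),np.cos(th),0]);S=np.array([499.3,192.5,0])
def flap(d,u,v,sgn):
    o,r=ray(d,u,v);h=np.array([sgn*90,116 if sgn>0 else 120]);L=70 if sgn>0 else 120
    a=np.array([(o-S)@CY,o[2]])-h;b=np.array([r@CY,r[2]])
    for k in np.roots([b@b,2*a@b,a@a-L*L]):
        q=a+b*k
        if np.isreal(k): print('ang',np.arctan2(q[1],-sgn*q[0]).real.round(3),'edge u,z',(q+h).real.round(1))
E
python3 - <<'E'
from h import *
d=snap('wrist','w9')
blob(d,(268,296,148,218),100,113)
i=d['img'].astype(int);m=(i[...,0]-i[...,2])>35
print('long',np.where(m[:60,283])[0][:1],'short',[np.where(m[255:345,c])[0].max()+255 for c in(250,283,310)])
flap(d,283,np.where(m[:60,283])[0][0],-1)
flap(d,283,np.where(m[255:345,283])[0].max()+255,1)
s=arm.read_state();p=s['position'];M=R.from_quat(s['ee_rot']).as_matrix()
for n,(u,z) in dict(a=(165,150),b=(60,150),c=(50,118),d=(-175,190),e=(-40,180),f=(-10,122)).items():
    q=S+CY*u;q[2]=z;print(n,q.round(1),'from here cm',(M.T@(q-p)/10).round(2))
E
```

```text
883 px 282.0 183.0 c [497.9 190.4 113. ] sides [16.3 59.2 17. ] corners [[507.5, 161.2], [491.2, 160.4], [488.0, 219.6], [505.0, 220.4]]
long [5] short [np.int64(332), np.int64(332), np.int64(332)]
ang -2.48 edge u,z [-184.7   46.3]
ang 1.949 edge u,z [-134.4  231.5]
ang 2.691 edge u,z [153.  146.5]
ang 2.35 edge u,z [139.2 165.8]
a [491.8 357.3 150. ] from here cm [-16.65  -0.17  16.78]
b [496.6 252.4 150. ] from here cm [-6.15 -0.15 16.79]
c [497.  242.4 118. ] from here cm [-5.15 -0.16 19.99]
d [507.2  17.7 190. ] from here cm [17.36 -0.11 12.83]
e [501.1 152.5 180. ] from here cm [ 3.86 -0.13 13.81]
f [499.8 182.5 122. ] from here cm [ 0.85 -0.15 19.6 ]
```

>>> drive_tool(
  deltas=[
    [[-2,0,0],[0,0,0]],
    [[-3,0,0],[0,0,0]],
    [[-3,0,0],[0,0,0]],
    [[-3,0,0],[0,0,0]],
    [[-3,0,0],[0,0,0]],
    [[-2.7,0,0],[0,0,0]],
    [[0,0,3],[0,0,0]],
    [[0,0,3],[0,0,0]],
    [[0,0,3],[0,0,0]],
    [[0,0,3],[0,0,0]],
    [[0,0,3],[0,0,0]],
    [[0,0,2.5],[0,0,0]],
  ],
  claw=0,
)

```text
clock: 15.9
position: [490.2, 357.5, 141.6]
ee_rot: [0.723, -0.69, 0.0, 0.002]
contact_force: [-0.9, 1.1, -0.5]
gripper_width: -0.1
grasp_force: 0.0
```

>>> drive_tool(
  deltas=[
    [[0,0,0],[0,0,0]],
    [[1,0,0],[0,0,0]],
    [[1,0,0],[0,0,0]],
    [[1,0,0],[0,0,0]],
    [[1,0,0],[0,0,0]],
    [[1,0,0],[0,0,0]],
    [[1,0,0],[0,0,0]],
    [[1,0,0],[0,0,0]],
    [[1,0,0],[0,0,0]],
    [[1,0,-0.2],[0,0,0]],
    [[1,0,-0.2],[0,0,0]],
    [[1,0,-0.2],[0,0,0]],
  ],
)

```text
clock: 17.1
position: [495.8, 247.2, 150.2]
ee_rot: [0.723, -0.69, -0.0, 0.001]
contact_force: [-1.3, -0.2, 0.4]
gripper_width: -0.1
grasp_force: 0.4
```

>>> drive_tool(
  deltas=[
    [[0.4,0,0.5],[0,0,0]],
    [[0,0,0.6],[0,0,0]],
    [[0,0,0.6],[0,0,0]],
    [[0,0,0.6],[0,0,0]],
    [[0,0,0.5],[0,0,0]],
    [[0,0,0.3],[0,0,0]],
    [[0,0,0.1],[0,0,0]],
    [[0,0,0],[0,0,0]],
    [[0,0,0],[0,0,0]],
  ],
)

```text
clock: 18.0
position: [496.3, 244.7, 118.3]
ee_rot: [0.723, -0.69, -0.0, -0.0]
contact_force: [-0.4, -0.2, 0.5]
gripper_width: 0.0
grasp_force: 0.0
```

```bash
python3 - <<'E'
from h import *
s=arm.read_state();print(s['position'],s['contact_force'])
d=snap('side','s10');cv2.imwrite('pics/s10c.png',cv2.cvtColor(cv2.resize(d['img'][160:400,220:440],None,fx=2.5,fy=2.5,interpolation=cv2.INTER_CUBIC),cv2.COLOR_RGB2BGR))
E
```

```text
[496.30021069 244.66835842 118.25133467] [-0.4438943  -0.22280752  0.46336025]
```

View pics/s10c.png

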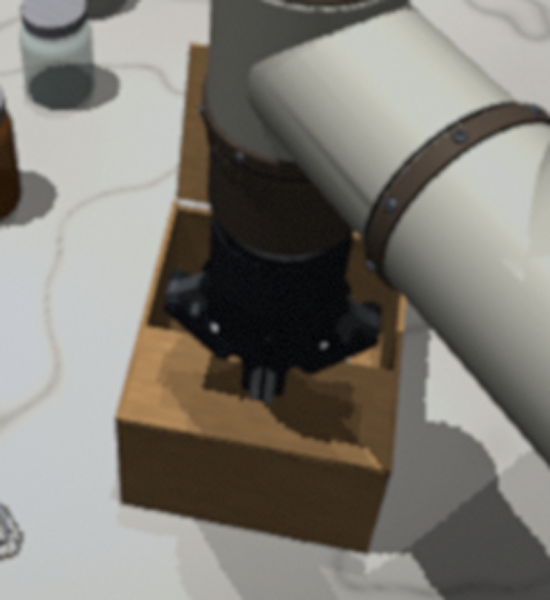

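The side crop shows the short flap folded down flat under the shut fingers. I press a touch more, then go up and over to the outside of the long flap.

>>> drive_tool(
  deltas=[
    [[0,0,0.1],[0,0,0]],
    [[0,0,0.1],[0,0,0]],
    [[0,0,0],[0,0,0]],
    [[0,0,0],[0,0,0]],
  ],
)

```text
clock: 18.45
position: [496.5, 244.6, 118.0]
ee_rot: [0.724, -0.69, 0.0, -0.001]
contact_force: [-2.1, -1.0, 9.0]
gripper_width: 0.2
grasp_force: 4.2
```

>>> drive_tool(
  deltas=[
    [[0,0,-1],[0,0,0]],
    [[0,0,-2],[0,0,0]],
    [[0,0,-3],[0,0,0]],
    [[0,0,-3],[0,0,0]],
    [[0,0,-3],[0,0,0]],
    [[0,0,-3],[0,0,0]],
    [[1.5,0,-2],[0,0,0]],
    [[3,0,0],[0,0,0]],
    [[3,0,0],[0,0,0]],
    [[3,0,0],[0,0,0]],
    [[3,0,0],[0,0,0]],
    [[3,0,0],[0,0,0]],
  ],
)

```text
clock: 19.65
position: [503.9, 78.5, 286.7]
ee_rot: [0.724, -0.69, 0.0, -0.0]
contact_force: [0.4, -0.5, -0.5]
gripper_width: -0.1
grasp_force: 0.0
```

>>> drive_tool(
  deltas=[
    [[3,0,0],[0,0,0]],
    [[2.2,0,0],[0,0,0]],
    [[1,0,0],[0,0,0]],
    [[0,0,0],[0,0,0]],
    [[0,0,2],[0,0,0]],
    [[0,0,3],[0,0,0]],
    [[0,0,3],[0,0,0]],
    [[0,0,1.5],[0,0,0]],
    [[0,0,0],[0,0,0]],
  ],
)

```text
clock: 20.55
position: [505.5, 18.4, 189.0]
ee_rot: [0.724, -0.69, -0.001, 0.002]
contact_force: [0.3, -0.1, -0.2]
gripper_width: 0.2
grasp_force: 0.0
```

```bash
python3 - <<'E'
from h import *
s=arm.read_state();p=s['position'];print(p,(p-S)@CX,(p-S)@CY,s['contact_force'])
d=snap('top','t11');snap('side','s11')
# short flap edge seen from top? brown mask profile along carton centre
i=d['img'][235:300,150:262]
cv2.imwrite('pics/t11c.png',cv2.cvtColor(cv2.resize(d['img'][215:320,130:300],None,fx=3.3,fy=3.3,interpolation=cv2.INTER_CUBIC),cv2.COLOR_RGB2BGR))
E
```

```text
[505.45278552  18.3555975  188.96855701] -1.7532588117038983 -174.24424173012648 [ 0.34728398 -0.10862977 -0.21553935]
```

View pics/t11c.png

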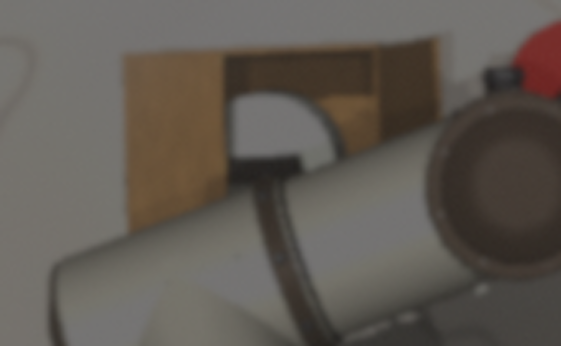

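The short flap lies flat at the left (columns 125–225), the long flap is still open, and the fingers are outside it. I push it over.

>>> drive_tool(
  deltas=[
    [[-1,0,0],[0,0,0]],
    [[-1.2,0,0],[0,0,0]],
    [[-1.2,0,0],[0,0,0]],
    [[-1.2,0,0],[0,0,0]],
    [[-1.2,0,0],[0,0,0]],
    [[-1.2,0,0],[0,0,0]],
    [[-1.2,0,0],[0,0,0]],
    [[-1.2,0,0],[0,0,0]],
    [[-1.2,0,0.2],[0,0,0]],
    [[-1.2,0,0.2],[0,0,0]],
    [[-1.2,0,0.3],[0,0,0]],
    [[-0.5,0,0.3],[0,0,0]],
  ],
)

```text
clock: 21.85
position: [500.3, 153.7, 180.4]
ee_rot: [0.724, -0.69, -0.0, 0.001]
contact_force: [0.0, -0.7, 0.6]
gripper_width: 0.1
grasp_force: 0.2
```

>>> drive_tool(
  deltas=[
    [[-0.5,0,0.8],[0,0,0]],
    [[-0.5,0,0.8],[0,0,0]],
    [[-0.5,0,0.8],[0,0,0]],
    [[-0.5,0,0.8],[0,0,0]],
    [[-0.5,0,0.8],[0,0,0]],
    [[-0.4,0,0.7],[0,0,0]],
    [[0,0,0.5],[0,0,0]],
    [[0,0,0.4],[0,0,0]],
    [[0,0,0],[0,0,0]],
    [[0,0,0],[0,0,0]],
  ],
)

```text
clock: 22.85
position: [499.3, 181.4, 125.4]
ee_rot: [0.723, -0.69, 0.0, -0.0]
contact_force: [0.6, -0.6, -0.4]
gripper_width: -0.2
grasp_force: 0.0
```

>>> drive_tool(
  deltas=[
    [[0,0,0.2],[0,0,0]],
    [[0,0,0.2],[0,0,0]],
    [[0,0,0.1],[0,0,0]],
    [[0,0,0],[0,0,0]],
    [[0,0,0],[0,0,0]],
    [[0,0,0],[0,0,0]],
  ],
)

```text
clock: 23.45
position: [499.6, 181.6, 121.9]
ee_rot: [0.724, -0.69, 0.0, -0.001]
contact_force: [-2.6, 0.3, 7.8]
gripper_width: -0.4
grasp_force: 4.0
```

Contact with 8 N at 122 mm means the flap is flat. I lift away clear and check.

>>> drive_tool(
  deltas=[
    [[0,0,-0.5],[0,0,0]],
    [[0,0,-1.5],[0,0,0]],
    [[0,0,-3],[0,0,0]],
    [[0,0,-3],[0,0,0]],
    [[0,0,-3],[0,0,0]],
    [[0,0,-3],[0,0,0]],
    [[0,0,-3],[0,0,0]],
    [[-2,0,0],[0,0,0]],
    [[-3,0,0],[0,0,0]],
    [[-2,0,0],[0,0,0]],
    [[0,0,0],[0,0,0]],
    [[0,0,0],[0,0,0]],
  ],
)

```text
clock: 24.65
position: [495.7, 251.5, 289.7]
ee_rot: [0.724, -0.69, -0.0, 0.001]
contact_force: [1.0, -0.3, 0.0]
gripper_width: 0.1
grasp_force: 0.0
```

```bash
python3 - <<'E'
from h import *
d=snap('wrist','w12');s=arm.read_state();print(s['position'],s['contact_force'],proj(d,S+CY*30+[0,0,122]),proj(d,S-CY*90+[0,0,122]),proj(d,S+CY*90+[0,0,118]))
E
```

```text
[495.73478015 251.08821408 289.91610233] [-0.31126736 -0.34407888 -0.23282344] (np.float64(281.16459475284466), np.float64(161.05098582878557)) (np.float64(281.5915910574409), np.float64(13.273415683172203)) (np.float64(280.98722745149183), np.float64(222.32897066504984))
```

View pics/w12.png

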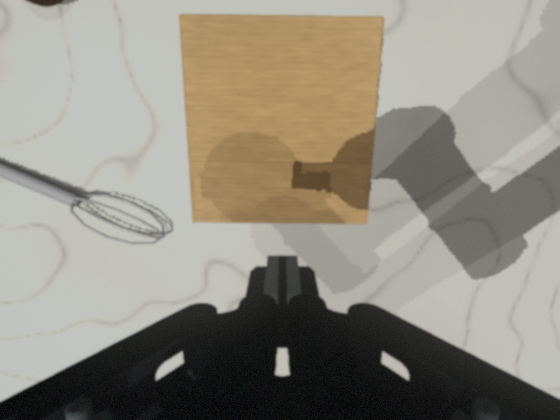

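The carton is shut flat. The long flap's edge is at row 161 and the outer edges are at rows 14 and 222, all matching the predicted positions. I hand it in.

```bash
python3 -c "
from bench import arm
print(arm.job_done())"
```

```text
the job is handed in; nothing more can be done
None
```

I set the bowl home on the pegs and let go, folded the short flap flat and the long flap flat over it, and handed the job in at about 25 s; no verdict was returned, but the last pictures and forces agree with all of this.

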